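# Set the pressure cooker's selector to release and unlock its lid

### The job

Get the pressure cooker ready to open: pull its sprung selector knob up out of the cooking range, turn it clockwise to the release dot and let it drop fully home into its notch there; the dot marks the place only roughly, so feel for the notch and never force the knob round. Then slide the lid catch on the handle in towards the knob as far as it goes, and let go. Do not tip, lift or shove the cooker, and leave the pepper mill, salt shaker and jar alone.

Things in the scene. Friction and masses are not known exactly. Their poses are not given: they have to be found in the camera images.
- cooker: Free-standing steel pressure cooker, 2.3-3.4 kg, 211 mm across, lid locked on. Origin: centre of the underside; +x along its black long handle (end 268 mm out), z up, +y counter-clockwise from +x. Lid handle: flat top 166 mm up, 36 mm wide, ending over the lid in a round head 70 mm across with the selector. Slides at about 10 N of side force; tips if the selector is pulled up with over 15 N.
- selector: Black sprung knob on the handle's head. Origin: on its upright axis, on its underside, 167 mm above the cooker's underside when home. Disc 50 mm across, 7 mm thick; on it a bar grip 11 mm wide, 20 mm tall (7 to 27 mm above the origin), along the knob's x from -20 to +20 mm (nose from +10 mm: 8 mm wide). Its angle is that of its +x from cooker +x, counter-clockwise positive.
- selector_axis (a point): On the selector's axis at the handle's top, 58 mm from the cooker origin along its +x, fixed to the cooker (axes as the cooker's). The knob's spring pulls it down: 6 N when home, 9 N at the stop 8 mm up. Its index pin (21 mm off the axis) stands in a ring: in slot or notch the knob is home (0 mm), on the land between it rides 5 mm up; it turns freely if 5.5 mm up, or on the land with 0.1 N m.
- selector_pointer (a point): White tick on the rim of the selector's disc, on the knob's x axis 24 mm from its axis, 7 mm above its underside: 8 mm above the release dot when the knob is home, 13 mm on the land. Start: home in the cooking slot, angle 1.05 to 1.36 rad. Clockwise from there come the slot's edge (between 1.03 and 0.58), the land, the release notch, land again, and a stop at -0.55 rad.
- release_mark (a point): White dot, 5 mm across, 29.5 mm from the selector axis towards the handle end (knob angle 0); a swelling white wedge marks the cooking range. Axes: as the cooker. The true notch lies up to 0.22 rad to either side of the dot and gives the pin 0.035 rad of play each way, square-edged: over it the knob snaps down 5 mm. Side force on the pin must stay below 30 N (0.6 N m).
- catch_grip (a point): Middle of the top of the lid catch's grip: black ribbed block 22 mm long (along the handle), 14 mm wide, top 20.5 mm above the handle, on a thin steel plate. Locked: 135 mm from the cooker origin along +x. Slides, 3 N friction, 12 mm towards the selector to a stop (123 mm, unlocked) and stays. Its bolt is barred unless the selector is home at release; it then locks the selector.
- mill: Dark wooden pepper mill, 58 mm across, 170 mm tall, standing behind the handle. Origin: centre of its underside. Leave it alone.
- salt: Grey salt shaker, 44 mm across, 90 mm tall, standing behind the cooker. Origin: centre of its underside. Leave it alone.
- jar: Jam jar with a screw lid, 65 mm across, 86 mm tall, standing behind the handle's end. Origin: centre of its underside. Leave it alone.

How it is judged:
By the outcome, as a careful person would: the job done as asked, in the order asked, and still so for the second after the job is handed in, with the robot touching nothing.
It also fails if it takes over 67 s, if anything falls off the work surface, if the arm or the gripper's body presses on something with over 40 N, if the wrist force passes 120 N, or if a joint passes its speed limit or range.

### The arm

A 6-joint arm with a two-finger parallel gripper is mounted at the origin on a cart in front of the work surface, level with it; the furniture and walls round the work are solid. World frame = base frame: x ahead of the robot, y to its left, z up, the work surface at z = 0. Lengths are in m, angles in rad, forces in N, time in s.
With the tool pointing down it reaches from about 0.275 to 0.825 m from the base axis. Payload 5.2 kg.
Tool frame: the origin (TCP) lies between the finger pads; the fingertips stand 8 mm ahead of it and the grasp point (between the pads) lies 11 mm behind it; z points along the fingers, y is the line along which they close (so a half turn about z gives the same grasp; the last joint's range is limited). The gripper opens to 93 mm and grips with 3 to 60 N. Pads are 15 mm wide; open, the fingers measure 128 mm over their backs; the gripper's body (75 mm by 188 mm) begins 65 mm behind the grasp point.
Start: joints at [1.126, 0.259, 1.535, -0, 1.348, -0.203], TCP at [0.132, 0.534, 0.203] pointing down, gripper open.
Joint ranges: [-3.14, 3.14], [-0.91, 2.08], [0.19, 2.58], [-1.22, 4.36], [0.22, 2.71], [-3.12, 3.12]. Speed limits (rad/s): [2.57, 2.57, 3.14, 3.14, 3.14, 3.14].

### API

Orientations are given as a rotation vector (axis times angle).
In Python, from bench import status, imaging, arm, find_in, pinpoint gives the robot as it stands.
- The arm moves only by the tool jog_arm, never from a script. Its argument "increments" is a list of rows, each a list of 7 numbers: the gripper's target within -1 to 1 (shut at 1, half-way at 0, fully open at -1), then the shift along the world's x, y, z in cm, then the turn, a rotation vector about the world's x, y, z in degrees. A call has 1 to 8 rows; each row shifts and turns the commanded pose from where the row before left it; what a row does not reach is not made up. A row lasts 1/10 s, in which the tool goes at most 50 mm and 8.59 degrees, less where a joint would pass 70% of its speed; a pose out of reach is approached as far as the arm can. A call with a gripper value outside its range is refused whole. The fingers move at their own pace and stop on an object; "grip_force" is the grip in N (left out, the last holds). Time passes only in rows, so rows that do not move let the fingers close. It gives the time, the measured TCP pose, the force, the opening and the grip force at its end, in the units of the state.
- status.get_obs(): the state, without advancing time (a new reading comes with each control period).
- imaging.grab_frame(name): name is "scene" or "top"; returns (picture, depth): 480x640x3 uint8, blue, green, red; 480x640 float32, m along the optical axis (not along the pixel's ray), 0 where there is no reading.
- imaging.get_calibration(name): a dict with "intrinsics" (3x3 intrinsics, pixels), "R" (3x3) and "t" (3): a world point X has camera coordinates R X + t. Camera axes: x right, y down, z forward; pixel columns grow to the right and rows downward; lengths in m; the calibration is good to about 2 mm. A picture is of the moment at which its call begins. get_calibration takes no time and is no camera call.
- arm.sign_off(): hands the job in; it is judged then, once.
Trained networks look in the newest picture that a camera, given by its name, has taken for a name from the list of things; names that differ only in an ending like _2 or _b are one class to them, and where a whole thing is asked for, a point or a joint stands for the part that bears it (a point fixed in the world has none). Each returns a list of dicts, best first, with "confidence" (0 to 1); they miss things now and then, are a little off and sometimes report something else, mostly with a low value. They report only what shows in the picture. A call takes as long as a camera call.
- find_in(label, camera): "xyz" ([x, y, z] in m, in world coordinates, good to about 4 mm: the middle of the surface that is visible of it).
- pinpoint(label, camera): "xyz" ([x, y, z] in m, in world coordinates, good to about 4 mm: a listed point, or the origin of a listed thing).
The state is a dict: "clock": time; "joint_positions": joint angles; "dq": joint speeds; "joint_torque": joint torques, N m; "tool_pos": TCP position; "orientation": TCP orientation; "wrist_force": force on the tool from outside, world axes, zero at the start; "ft_torque": the same for the moment, N m; "gripper_width": finger opening in m; "grip_force": force on a finger pad.
Only numpy, scipy, OpenCV 4.12 (cv2) and the standard library are available. Lean on these libraries where they do the work, as an engineer would, in place of code of your own. Each camera call takes 0.05 s, during which the arm holds its last target. There are 200 camera calls.

## Working session

There is one attempt and no reset: what is moved stays moved. The work goes in short steps, Python scripts to look and compute and a tool call to move; the robot and the scene stay as the last step left them, time stands still between calls to the robot, and variables do not carry over. Pictures are saved under pics/ and viewed, at most 10 in all, crops included, and the job is handed in when it is done.

Besides the shell and the picture viewer there is one more tool, called after "Call:" as name(argument=value, ...), one argument or row to a line, values as JSON. jog_arm: Moves the arm, as the interface text tells. Its arguments: {"type":"object","properties":{"increments":{"type":"array"},"grip_force":{"type":"number"}},"required":["increments"]}

```bash
mkdir -p pics
cat > h.py <<'E'
import numpy as np, cv2
from bench import status, imaging, arm, find_in, pinpoint
def st():
    o=status.get_obs()
    for k in("clock","joint_positions","tool_pos","orientation","wrist_force","ft_torque","gripper_width","grip_force"): print(k,np.round(o[k],4))
E
python3 - <<'E'
from h import *
st()
for c in("top","scene"):
    p,d=imaging.grab_frame(c); cv2.imwrite(f"pics/{c}0.png",p); np.savez(f"{c}0.npz",p=p,d=d)
    for l in("cooker","selector","selector_axis","selector_pointer","release_mark","catch_grip","mill","salt","jar"):
        print(c,l,[(np.round(r["xyz"],4),round(r["confidence"],2)) for r in pinpoint(l,c)[:2]])
E
```

```text
clock 0.0
joint_positions [ 1.1262  0.2594  1.5361 -0.      1.348  -0.2028]
tool_pos [0.1314 0.5335 0.2017]
orientation [-3.7880e-01 -3.1181e+00  2.7000e-03]
wrist_force [-0.2556 -0.4168  0.5853]
ft_torque [-0.0023 -0.033  -0.045 ]
gripper_width 0.0926
grip_force 0.0
top cooker []
top selector [(array([ 0.486 , -0.0519,  0.1683]), 0.85)]
top selector_axis [(array([ 0.4799, -0.0511,  0.1654]), 0.72)]
top selector_pointer [(array([ 0.5042, -0.0645,  0.1725]), 0.76)]
top release_mark [(array([ 0.479 , -0.051 ,  0.1665]), 0.66), (array([ 0.4736, -0.0752,  0.1688]), 0.57)]
top catch_grip [(array([ 0.4695, -0.123 ,  0.1841]), 0.74), (array([ 0.5013, -0.0607,  0.174 ]), 0.17)]
top mill [(array([ 0.5855, -0.1439,  0.0021]), 0.86)]
top salt [(array([ 6.221e-01, -6.800e-02,  4.000e-04]), 0.73), (array([ 0.505 , -0.0622,  0.1719]), 0.37)]
top jar [(array([ 0.5838, -0.146 ,  0.0007]), 0.66), (array([ 0.5614, -0.2383, -0.0029]), 0.62)]
scene cooker [(array([ 0.4787, -0.0786,  0.1694]), 0.34)]
scene selector [(array([ 0.4681, -0.1274,  0.1872]), 0.22)]
scene selector_axis []
scene selector_pointer []
scene release_mark [(array([ 0.4789, -0.0775,  0.1713]), 0.94)]
scene catch_grip [(array([ 0.4681, -0.1275,  0.1871]), 0.62)]
scene mill []
scene salt []
scene jar []
```

View pics/top0.png

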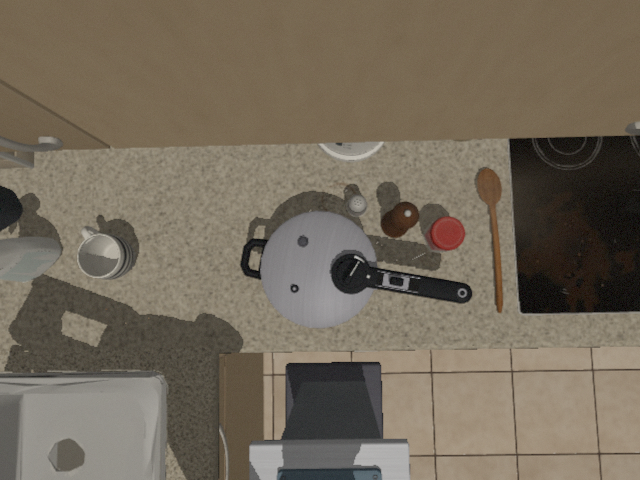

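View pics/scene0.png

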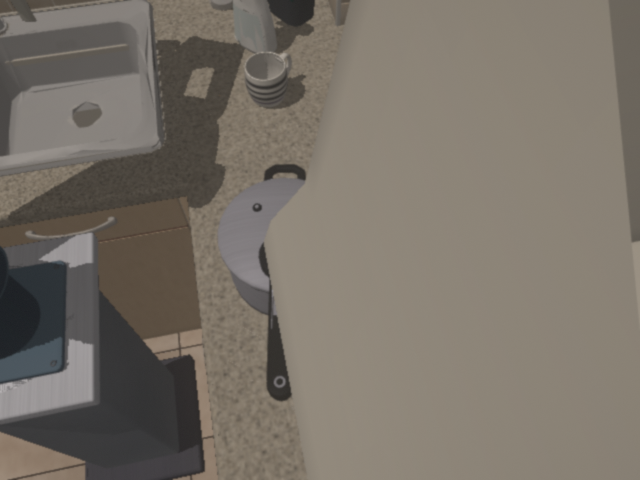

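The top view shows the cooker at about (318,268). The knob is at (352,272), the catch at (397,282) and the handle end at (462,293); the handle points to -y and slightly to -x. In the scene view a cabinet hides most of the cooker. Next I'll measure from the top depth.

```bash
cat >> h.py <<'E'
def pts(d,c="top"):
    k=imaging.get_calibration(c);K=k["intrinsics"];v,u=np.mgrid[:480,:640]
    X=np.stack([(u-K[0,2])/K[0,0]*d,(v-K[1,2])/K[1,1]*d,d],-1)
    return (X-k["t"])@k["R"]
def proj(P,c="top"):
    k=imaging.get_calibration(c);q=k["intrinsics"]@(k["R"]@np.asarray(P,float)+k["t"]);return q[:2]/q[2]
E
python3 - <<'E'
from h import *
z=np.load("top0.npz");p,d=z["p"],z["d"];W=pts(d)
k=imaging.get_calibration("top");print(k["intrinsics"][0,0],-k["R"].T@k["t"])
for uv in[(352,272),(397,282),(462,293),(318,290),(404,212),(357,203),(446,233),(300,60),(300,130),(400,140),(430,290),(350,150)]:print(uv,np.round(W[uv[1],uv[0]],3))
g=p.max(-1)
m=(abs(W[...,2]-.166)<.008)&(g<70)&(W[...,1]<-.10)&(W[...,0]<.52)&(W[...,0]>.4)
q=W[m][:,:2];c=q.mean(0);u,s,vt=np.linalg.svd(q-c,full_matrices=False);print("handle",len(q),c,vt[0],np.arctan2(vt[0,1],vt[0,0]))
a=p[240:320,320:480];cv2.imwrite("pics/crop0.png",cv2.resize(a,(800,400),interpolation=cv2.INTER_CUBIC))
# lid circle
m=(W[...,2]>.11)&(W[...,2]<.2)&(W[...,1]>-.04)&(W[...,1]<.15)&(W[...,0]>.3)&(W[...,0]<.65)
q=W[m];print("lid",q.min(0),q.max(0))
E
```

```text
471.0927320927988 [ 0.46482147 -0.02582628  0.97624491]
(352, 272) [ 0.484 -0.049  0.192]
(397, 282) [ 0.466 -0.123  0.188]
(462, 293) [ 0.445 -0.235  0.168]
(318, 290) [0.455 0.01  0.146]
(404, 212) [ 0.586 -0.142  0.167]
(357, 203) [ 0.618 -0.065  0.087]
(446, 233) [ 0.557 -0.232  0.086]
(300, 60) [ 0.62  -0.003  0.664]
(300, 130) [0.621 0.01  0.513]
(400, 140) [ 0.621 -0.097  0.47 ]
(430, 290) [ 0.451 -0.182  0.165]
(350, 150) [ 0.73  -0.055  0.056]
handle 1310 [ 0.45570408 -0.18674963] [-0.20715819 -0.97830746] -1.779465563383331
lid [ 0.38761727 -0.03994449  0.11186061] [0.59746812 0.14988385 0.19638718]
```

View pics/crop0.png

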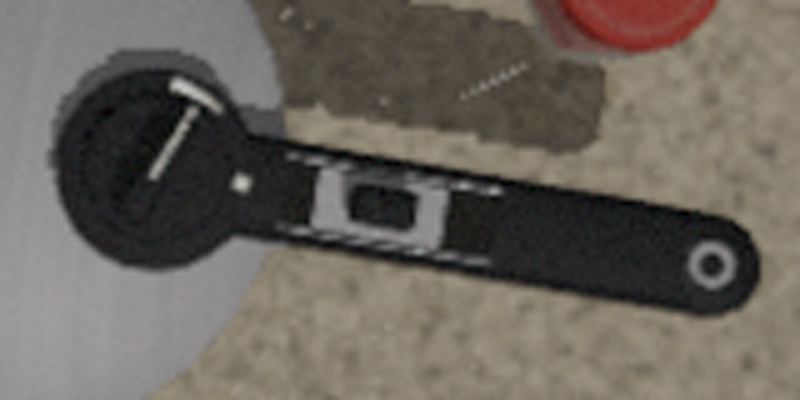

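The crop shows the dot at crop pixel (242,182), the handle-end ring at (711,265), and the pointer line from (152,180) to (195,108), with the wedge at its tip.

Run:
```python
from h import *
k=imaging.get_calibration("top");K=k["intrinsics"];C=-k["R"].T@k["t"]
def ray(u,v,z):
    r=k["R"].T@np.linalg.inv(K)@[u,v,1];return (C+r*(z-C[2])/r[2])[:2]
cr=lambda a,b:(320+(a+.5)/5-.5,240+(b+.5)/5-.5)
dot=ray(*cr(242,182),.166);end=ray(*cr(711,265),.166)
z=np.load("top0.npz");p,d=z["p"],z["d"];W=pts(d)
print("dot",dot,"end",end);e=end-dot;psi=np.arctan2(e[1],e[0]);print("psi",psi)
n=e/np.linalg.norm(e);ax=dot-.0295*n;print("axis",ax,"catch",ax+.077*n)
A=ray(*cr(152,180),.194);B=ray(*cr(195,108),.194);b=B-A;w=np.arctan2(b[1],b[0]);print("bar world",w,"theta",w-psi,A,B)
# bar top from depth
m=(W[...,2]>.185)&(np.hypot(W[...,0]-ax[0],W[...,1]-ax[1])<.03)
q=W[m];print(len(q),q.mean(0));u,s,vt=np.linalg.svd(q[:,:2]-q[:,:2].mean(0),full_matrices=False);print(vt[0],s,np.arctan2(*vt[0][::-1]))
# disc/head region centroid
m=(W[...,2]>.158)&(np.hypot(W[...,0]-ax[0],W[...,1]-ax[1])<.045)
v,u=np.nonzero(m);print("head",W[m][:,:2].min(0),W[m][:,:2].max(0))
m=(W[...,2]>.179)&(np.hypot(*(W[...,:2]-ax-.077*n).transpose(2,0,1))<.02);print("catchdepth",m.sum(),W[m].mean(0))
```

```text
dot [ 0.47717885 -0.07703086] end [ 0.44606601 -0.23502014]
psi -1.765238319855024
axis [ 0.48287882 -0.04808677] catch [ 0.46800095 -0.12363576]
bar world -0.5624661620063212 theta 1.202772157848703 [ 0.47798517 -0.04558664] [ 0.50148186 -0.06039872]
1348 [ 0.46655339 -0.02803389  0.89199275]
[ 0.65371282 -0.75674272] [0.32182902 0.05206801] -0.8583159010459734
head [ 0.44713725 -0.09274432] [ 0.51576186 -0.01355717]
catchdepth 110 [ 0.46719127 -0.12225225  0.18563654]
```

Run:
```python
from h import *
z=np.load("top0.npz");W=pts(z["d"]);p=z["p"]
ax=np.array([.483,-.048])
m=(W[...,2]>.186)&(W[...,2]<.21)&(np.hypot(W[...,0]-ax[0],W[...,1]-ax[1])<.03)
q=W[m];r=cv2.minAreaRect((q[:,:2]*1000).astype(np.float32));print(len(q),q.mean(0),r)
# knob disc z>.170 & head
for lo,R in((.170,.032),(.160,.05)):
    m=(W[...,2]>lo)&(W[...,2]<.21)&(np.hypot(W[...,0]-ax[0],W[...,1]-ax[1])<R)
    q=(W[m][:,:2]*1000).astype(np.float32);print(lo,len(q),cv2.minEnclosingCircle(q),q.min(0),q.max(0))
```

```text
145 [ 0.48092238 -0.04634944  0.19299039] ((481.7080383300781, -46.878414154052734), (10.823057174682617, 38.80607604980469), 57.140594482421875)
0.17 677 ((481.96038818359375, -47.14946746826172), 25.304893493652344) [457.3413 -71.7857] [506.59024 -22.37559]
0.16 1479 ((481.9502258300781, -55.427371978759766), 42.642112731933594) [447.13724 -97.93356] [515.76184   -13.6738825]
```

Call:
jog_arm(
  increments=[
    [0.3,5,-5,4,0,0,-2],
    [0.3,5,-5,4,0,0,-2],
    [0.3,5,-5,2,0,0,-2],
    [0.3,5,-5,0,0,0,-2],
    [0.3,4,-5,0,0,0,-2],
    [0.3,3,-5,0,0,0,-2],
    [0.3,3,-5,0,0,0,-2],
    [0.3,2,-5,0,0,0,-2],
  ],
)

```text
clock: 1.8
tool_pos: [0.3651, 0.2302, 0.2656]
orientation: [0.811, 3.034, 0.001]
wrist_force: [1.1, 0.4, 0.4]
gripper_width: 0.0345
grip_force: 0.0
```

Call:
jog_arm(
  increments=[
    [0.3,1.5,-4,0,0,0,-2],
    [0.3,1.7,-4,0,0,0,-0.9],
    [0.3,1.7,-4,0,0,0,0],
    [0.3,1.7,-4,0,0,0,0],
    [0.3,1.7,-4,0,0,0,0],
    [0.3,1.7,-4,0,0,0,0],
    [0.3,0,0,0,0,0,0],
    [0.3,0,0,0,0,0,0],
  ],
)

```text
clock: 2.6
tool_pos: [0.4638, -0.0088, 0.2651]
orientation: [-0.89, -3.012, -0.001]
wrist_force: [0.8, 0.5, 1.4]
gripper_width: 0.0327
grip_force: 0.0
```

Call:
jog_arm(
  increments=[
    [0.3,0,0,0,0,0,0],
    [0.3,0,0,0,0,0,0],
  ],
)

```text
clock: 2.8
tool_pos: [0.4634, -0.0069, 0.2655]
orientation: [0.883, 3.015, 0.0]
wrist_force: [0.4, 0.1, -0.2]
gripper_width: 0.0327
grip_force: 0.0
```

Call:
jog_arm(
  increments=[
    [0.3,0.9,-2,0,0,0,0],
    [0.3,0.93,-2,0,0,0,-0.2],
    [0.3,0,0,-2,0,0,0],
    [0.3,0,0,-2,0,0,0],
    [0.3,0,0,-1,0,0,0],
    [0.3,0,0,0,0,0,0],
    [0.3,0,0,0,0,0,0],
    [0.3,0,0,0,0,0,0],
  ],
)

```text
clock: 3.6
tool_pos: [0.4828, -0.048, 0.2165]
orientation: [0.889, 3.011, -0.0]
wrist_force: [0.3, -0.4, 0.4]
gripper_width: 0.0327
grip_force: 0.0
```

Run:
```python
from h import *
for i in range(4):
    p,d=imaging.grab_frame("top"); o=status.get_obs();print(np.round(o["tool_pos"],4),np.round(o["orientation"],4),np.round(o["wrist_force"],2))
cv2.imwrite("pics/top1.png",cv2.resize(p[190:350,250:490],(720,480),interpolation=cv2.INTER_CUBIC))
```

```text
[ 0.4828 -0.0481  0.2165] [ 8.8980e-01  3.0109e+00 -1.0000e-04] [-0.68 -0.05  0.56]
[ 0.4827 -0.0481  0.2163] [ 8.900e-01  3.011e+00 -1.000e-04] [-0.6   0.81 -0.33]
[ 0.4826 -0.0482  0.2162] [ 8.9030e-01  3.0112e+00 -1.0000e-04] [-0.67 -0.32  0.7 ]
[ 0.4825 -0.0482  0.216 ] [ 8.9060e-01  3.0114e+00 -1.0000e-04] [-0.3  -0.31  0.66]
```

View pics/top1.png

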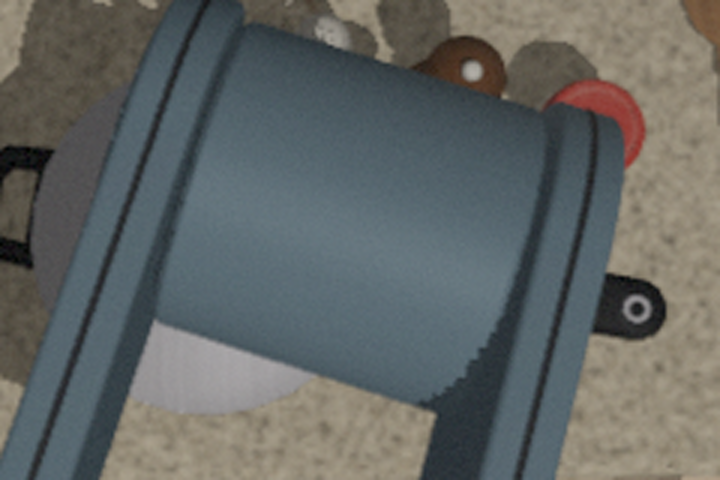

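The arm hides the knob in this view, as expected. I'll lower on the measured pose and watch the force.

Call:
jog_arm(
  increments=[
    [0.3,-0.05,0.12,-1,0,0,0],
    [0.3,0,0,-0.7,0,0,0],
    [0.3,0,0,0,0,0,0],
    [0.3,0,0,0,0,0,0],
  ],
)

```text
clock: 4.2
tool_pos: [0.4814, -0.0469, 0.1979]
orientation: [-0.891, -3.012, -0.0]
wrist_force: [-0.3, -0.1, 0.2]
gripper_width: 0.0328
grip_force: 0.0
```

Call:
jog_arm(
  increments=[
    [0.3,0,0,-0.5,0,0,0],
    [0.3,0,0,-0.5,0,0,0],
    [0.3,0,0,-0.3,0,0,0],
    [0.3,0,0,0,0,0,0],
    [0.3,0,0,0,0,0,0],
    [0.3,0,0,0,0,0,0],
  ],
)

```text
clock: 4.8
tool_pos: [0.4818, -0.047, 0.1856]
orientation: [0.891, 3.012, -0.0]
wrist_force: [0.7, -0.5, -0.9]
gripper_width: 0.0328
grip_force: 0.0
```

Now I'll close gently at 3 N.

Call:
jog_arm(
  increments=[
    [0.5,0,0,0,0,0,0],
    [0.6,0,0,0,0,0,0],
    [0.68,0,0,0,0,0,0],
    [0.74,0,0,0,0,0,0],
    [0.8,0,0,0,0,0,0],
    [0.8,0,0,0,0,0,0],
  ],
  grip_force=3,
)

```text
clock: 5.4
tool_pos: [0.4817, -0.0469, 0.1854]
orientation: [0.891, 3.013, 0.0]
wrist_force: [-0.5, -0.4, -0.0]
gripper_width: 0.0094
grip_force: 0.0
```

Call:
jog_arm(
  increments=[
    [0.85,0,0,0,0,0,0],
    [0.9,0,0,0,0,0,0],
    [1,0,0,0,0,0,0],
    [1,0,0,0,0,0,0],
  ],
)

```text
clock: 5.8
tool_pos: [0.4817, -0.0469, 0.1854]
orientation: [0.891, 3.013, -0.0]
wrist_force: [0.2, 0.3, -0.1]
gripper_width: 0.0005
grip_force: 0.0
```

The gripper shut on nothing, so I'll look before moving.

Run:
```python
from h import *
st()
p,d=imaging.grab_frame("scene");q=proj([.4817,-.0469,.185],"scene");print(q)
p2,d2=imaging.grab_frame("top");print(proj([.4817,-.0469,.185]))
u,v=map(int,q)
a=cv2.resize(p[max(v-80,0):v+80,max(0,u-80):u+80],(500,500),interpolation=cv2.INTER_CUBIC)
b=cv2.resize(p2[190:350,250:490],(300,200));c=np.zeros((500,300,3),np.uint8);c[:200]=b
cv2.imwrite("pics/miss.png",np.hstack([a,c]))
```

```text
clock 5.8
joint_positions [-0.3281  0.1524  1.7137 -0.      1.2755 -1.3238]
tool_pos [ 0.4817 -0.0469  0.1854]
orientation [ 0.8911  3.0125 -0.    ]
wrist_force [ 0.2385  0.2638 -0.0771]
ft_torque [-0.0656 -0.0218 -0.0289]
gripper_width 0.0005
grip_force 0.0
[280.58675902 246.4545808 ]
[350.59826869 273.44951606]
```

View pics/miss.png

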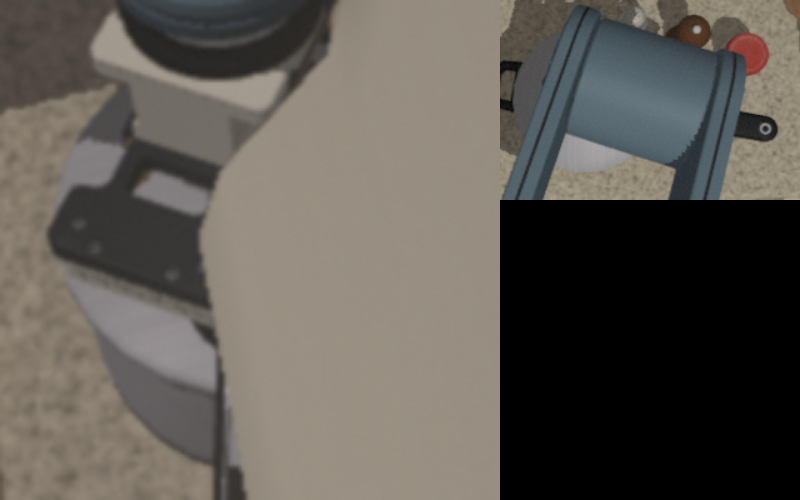

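The scene crop shows the gripper plate partly hidden by the cabinet, at crop (50-210,150-310). I'll check where the gripper really is from the scene depth.

Run:
```python
from h import *
p,d=imaging.grab_frame("scene");W=pts(d,"scene");T=np.array([.4817,-.0469,.1854])
t=.995;ey=np.array([np.cos(t),np.sin(t)]);ex=np.array([np.sin(t),-np.cos(t)])
m=(W[...,2]>.2)&(W[...,2]<.5)&(np.hypot(W[...,0]-T[0],W[...,1]-T[1])<.16)&(d>0)
q=W[m];a=(q[:,:2]-T[:2])@ex;b=(q[:,:2]-T[:2])@ey
for lo in np.arange(.2,.5,.02):
    s=(q[:,2]>=lo)&(q[:,2]<lo+.02)
    if s.sum()>5:print(round(lo,2),s.sum(),"x",np.round(np.percentile(a[s],[2,98]),3),"y",np.round(np.percentile(b[s],[2,98]),3))
m=(W[...,2]>.13)&(W[...,2]<.21)&(W[...,1]<-.03)&(W[...,1]>-.28)&(W[...,0]<.55)&(d>0)
for uv in[(275,280),(270,320),(280,382),(276,340)]:print(uv,np.round(W[uv[1],uv[0]],3),p[uv[1],uv[0]])
```

```text
0.28 162 x [-0.034  0.025] y [-0.087 -0.028]
0.3 186 x [-0.036  0.028] y [-0.093  0.042]
0.32 2120 x [-0.033  0.025] y [-0.094  0.087]
0.34 319 x [-0.02   0.019] y [-0.042 -0.032]
0.36 982 x [-0.035  0.035] y [-0.041 -0.004]
0.38 723 x [-0.026  0.036] y [-0.037  0.008]
0.4 623 x [-0.026  0.038] y [-0.04   0.006]
0.42 1022 x [-0.03   0.038] y [-0.04   0.009]
0.44 927 x [-0.025  0.037] y [-0.038  0.005]
0.46 1037 x [-0.025  0.037] y [-0.038  0.005]
0.48 1048 x [-0.02   0.037] y [-0.038  0.005]
(275, 280) [ 0.455 -0.391  0.794] [127 139 148]
(270, 320) [ 0.448 -0.149  0.167] [68 69 72]
(280, 382) [ 0.446 -0.236  0.169] [49 52 55]
(276, 340) [ 0.451 -0.179  0.168] [49 52 55]
```

The gripper stands where it reports, so I'll lift clear and look at the knob.

Call:
jog_arm(
  increments=[
    [1,0,0,2,0,0,0],
    [1,0,0,3,0,0,0],
    [1,0,0,3,0,0,0],
    [1,-1,5,0,0,0,0],
    [1,-1,5,0,0,0,0],
    [1,-1,5,0,0,0,0],
    [1,-1,5,0,0,0,0],
    [0.3,0,0,0,0,0,0],
  ],
)

```text
clock: 6.75
tool_pos: [0.4404, 0.1546, 0.2657]
orientation: [-0.88, -3.015, -0.004]
wrist_force: [0.6, 0.1, 0.5]
gripper_width: 0.0043
grip_force: 0.0
```

Run:
```python
from h import *
st()
p,d=imaging.grab_frame("top");np.savez("top2.npz",p=p,d=d);W=pts(d)
cv2.imwrite("pics/top2.png",cv2.resize(p[230:330,310:480],(800,470),interpolation=cv2.INTER_CUBIC))
ax=np.array([.482,-.047])
m=(W[...,2]>.186)&(W[...,2]<.22)&(np.hypot(W[...,0]-ax[0],W[...,1]-ax[1])<.03)
q=W[m]
if len(q)>5:print(len(q),q.mean(0),cv2.minAreaRect((q[:,:2]*1000).astype(np.float32)))
```

```text
clock 6.75
joint_positions [ 0.0959  0.0681  1.6118  0.0025  1.4616 -0.9074]
tool_pos [0.4404 0.1546 0.2657]
orientation [-0.8797 -3.015  -0.0037]
wrist_force [0.6221 0.1476 0.4766]
ft_torque [-0.0327  0.0391  0.0693]
gripper_width 0.0043
grip_force 0.0
143 [ 0.48099631 -0.04639628  0.19295552] ((481.6812438964844, -46.87298583984375), (10.799707412719727, 38.78468704223633), 57.044395446777344)
```

View pics/top2.png

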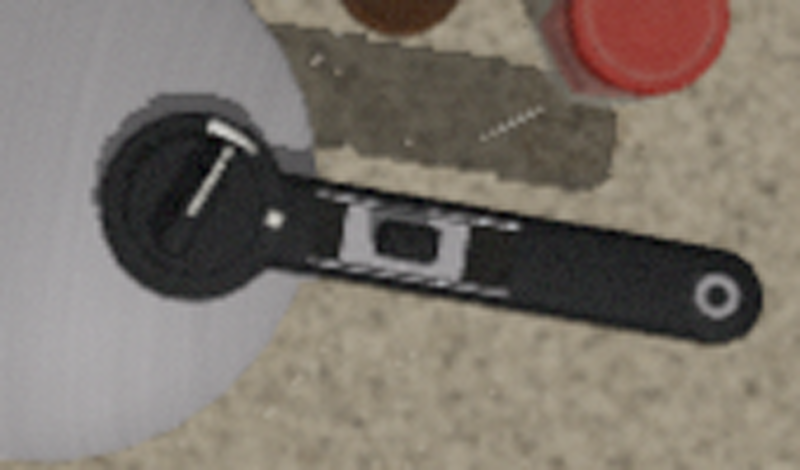

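The knob and cooker have not moved: bar at crop (205,200), dot at (275,218). The fingers must have closed above the bar, so I'll measure the true fingertip height in the scene view.

Run:
```python
from h import *
p,d=imaging.grab_frame("scene");W=pts(d,"scene");T=status.get_obs()["tool_pos"];print(T,proj(T,"scene"))
m=(W[...,2]>.19)&(W[...,2]<.42)&(np.hypot(W[...,0]-T[0],W[...,1]-T[1])<.13)&(d>0)
q=W[m]
t=.995;ey=np.array([np.cos(t),np.sin(t)]);ex=np.array([np.sin(t),-np.cos(t)])
a=(q[:,:2]-T[:2])@ex;b=(q[:,:2]-T[:2])@ey
for lo in np.arange(.19,.42,.01):
    s=(q[:,2]>=lo)&(q[:,2]<lo+.01)
    if s.sum()>0:print(round(lo,2),s.sum(),"x",np.round(np.percentile(a[s],[2,98]),3),"y",np.round(np.percentile(b[s],[2,98]),3))
u,v=map(int,proj(T,"scene"));c=p[max(v-100,0):v+80,max(0,u-120):u+120].copy()
cv2.imwrite("pics/scene2.png",cv2.resize(c,None,fx=3,fy=3,interpolation=cv2.INTER_CUBIC));print(c.shape)
```

```text
[0.44203201 0.15019328 0.26544842] [228.31838664 112.11896481]
0.28 35 x [0.001 0.007] y [-0.011  0.015]
0.29 104 x [-0.01   0.007] y [-0.018  0.018]
0.3 119 x [-0.009  0.008] y [-0.02   0.018]
0.31 131 x [-0.008  0.007] y [-0.02   0.018]
0.32 106 x [-0.004  0.008] y [-0.02   0.019]
0.33 54 x [0.001 0.008] y [-0.021 -0.005]
0.34 17 x [0.005 0.008] y [-0.021 -0.006]
0.36 98 x [-0.033  0.033] y [-0.086  0.081]
0.37 615 x [-0.033  0.034] y [-0.086  0.081]
0.38 886 x [-0.025  0.034] y [-0.086  0.081]
0.39 798 x [-0.031  0.034] y [-0.092  0.084]
0.4 1612 x [-0.032  0.033] y [-0.094  0.073]
0.41 1295 x [-0.033  0.031] y [-0.092  0.067]
(180, 240, 3)
```

View pics/scene2.png

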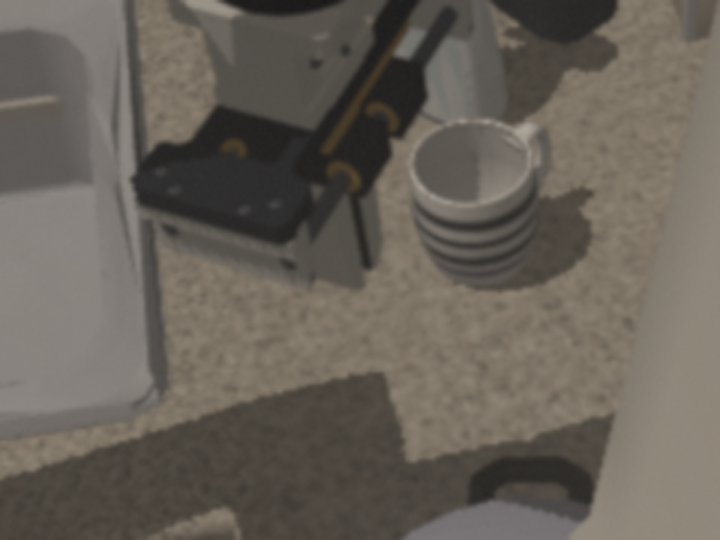

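The fingertips (scene crop about (340,280)) and the gripper body both sit about 20 mm higher than the reported TCP implies, so the reported height is off. I'll measure that offset more precisely.

Run:
```python
from h import *
p,d=imaging.grab_frame("scene");W=pts(d,"scene");o=status.get_obs();T=o["tool_pos"];print(T)
m=(W[...,2]>.19)&(W[...,2]<.35)&(np.hypot(W[...,0]-T[0],W[...,1]-T[1])<.04)&(d>0)
z=np.sort(W[m][:,2]);print(len(z),z[:25].round(4))
i=np.argwhere(m);r=i[:,0].max();print([tuple(np.round(W[a,b],4)) for a,b in i if a>=r-1])
print("floor chk",[np.round(W[v,u],3) for u,v in((230,170),(180,300))])
# expected tip row for offset
for off in(0,.01,.02,.03):print(off,[proj([T[0],T[1],T[2]-.008+off],"scene").round(1)],r)
```

```text
[0.44245668 0.14903669 0.26540807]
586 [0.2833 0.2833 0.2838 0.2838 0.284  0.2841 0.2842 0.2846 0.2847 0.2851
 0.2852 0.2854 0.2856 0.2859 0.2861 0.2862 0.2864 0.2864 0.2866 0.2867
 0.2871 0.2872 0.2873 0.2873 0.2875]
[(np.float64(0.4331), np.float64(0.1319), np.float64(0.2929)), (np.float64(0.4345), np.float64(0.1301), np.float64(0.2944)), (np.float64(0.4359), np.float64(0.1297), np.float64(0.2945)), (np.float64(0.4374), np.float64(0.1281), np.float64(0.2958)), (np.float64(0.4387), np.float64(0.1314), np.float64(0.2922)), (np.float64(0.44), np.float64(0.1316), np.float64(0.2916)), (np.float64(0.4414), np.float64(0.1334), np.float64(0.2894)), (np.float64(0.4427), np.float64(0.1369), np.float64(0.2856)), (np.float64(0.4441), np.float64(0.1389), np.float64(0.2833)), (np.float64(0.437), np.float64(0.1289), np.float64(0.2931)), (np.float64(0.4384), np.float64(0.1293), np.float64(0.2923)), (np.float64(0.4398), np.float64(0.1315), np.float64(0.2898)), (np.float64(0.4411), np.float64(0.1332), np.float64(0.2877)), (np.float64(0.4425), np.float64(0.1365), np.float64(0.284))]
floor chk [array([0.421, 0.248, 0.003]), array([ 0.196,  0.254, -0.563])]
0 [array([229.5, 116.4])] 110
0.01 [array([228.5, 111.7])] 110
0.02 [array([227.6, 106.9])] 110
0.03 [array([226.6, 102. ])] 110
```

Call:
jog_arm(
  increments=[
    [0.3,0.9,-4.5,0,0,0,0],
    [0.3,0.9,-4.5,0,0,0,0],
    [0.3,0.9,-4.5,0,0,0,0],
    [0.3,0.9,-4.5,0,0,0,0],
    [0.3,0.33,-1.6,-3,0,0,0],
    [0.3,0,0,-2,0,0,0],
    [0.3,0,0,0,0,0,0],
    [0.3,0,0,0,0,0,0],
  ],
)

```text
clock: 7.7
tool_pos: [0.4815, -0.0482, 0.2156]
orientation: [-0.895, -3.011, 0.0]
wrist_force: [0.1, -0.1, 1.3]
gripper_width: 0.0329
grip_force: 0.0
```

Call:
jog_arm(
  increments=[
    [0.3,0,0,0,0,0,0],
    [0.3,0,0,0,0,0,0],
    [0.3,0,0,0,0,0,0],
  ],
)

```text
clock: 8.0
tool_pos: [0.4822, -0.0466, 0.2164]
orientation: [0.889, 3.011, -0.0]
wrist_force: [0.3, -0.2, -0.6]
gripper_width: 0.0329
grip_force: 0.0
```

Call:
jog_arm(
  increments=[
    [0.3,0,0,-1.5,0,0,0],
    [0.3,0,0,-1.5,0,0,0],
    [0.3,0,0,-0.5,0,0,0],
    [0.3,0,0,0,0,0,0],
    [0.3,0,0,0,0,0,0],
    [0.3,0,0,0,0,0,0],
  ],
)

```text
clock: 8.6
tool_pos: [0.4823, -0.0469, 0.1812]
orientation: [0.89, 3.011, -0.0]
wrist_force: [0.2, 0.3, -1.5]
gripper_width: 0.0322
grip_force: 0.0
```

Call:
jog_arm(
  increments=[
    [0.3,0,0,-0.3,0,0,0],
    [0.3,0,0,-0.3,0,0,0],
    [0.3,0,0,-0.3,0,0,0],
    [0.3,0,0,0,0,0,0],
    [0.3,0,0,0,0,0,0],
  ],
)

```text
clock: 9.1
tool_pos: [0.4816, -0.0468, 0.1713]
orientation: [-0.891, -3.012, -0.0]
wrist_force: [0.4, -0.4, -0.1]
gripper_width: 0.0325
grip_force: 0.0
```

Call:
jog_arm(
  increments=[
    [0.3,0,0,-0.15,0,0,0],
    [0.3,0,0,-0.15,0,0,0],
    [0.3,0,0,0,0,0,0],
  ],
)

```text
clock: 9.4
tool_pos: [0.4816, -0.0468, 0.1682]
orientation: [-0.891, -3.012, -0.0]
wrist_force: [-0.6, 0.1, -0.4]
gripper_width: 0.0326
grip_force: 0.0
```

Call:
jog_arm(
  increments=[
    [0.3,0,0,-0.15,0,0,0],
    [0.3,0,0,0,0,0,0],
  ],
)

```text
clock: 9.6
tool_pos: [0.4816, -0.0468, 0.1667]
orientation: [-0.891, -3.012, 0.0]
wrist_force: [0.4, -0.6, 0.3]
gripper_width: 0.0326
grip_force: 0.0
```

Call:
jog_arm(
  increments=[
    [0.3,0,0,-0.15,0,0,0],
    [0.3,0,0,0,0,0,0],
  ],
)

```text
clock: 9.8
tool_pos: [0.4816, -0.0468, 0.1652]
orientation: [-0.891, -3.012, -0.0]
wrist_force: [-0.6, 0.2, 0.3]
gripper_width: 0.0327
grip_force: 0.0
```

Call:
jog_arm(
  increments=[
    [0.5,0,0,0,0,0,0],
    [0.6,0,0,0,0,0,0],
    [0.68,0,0,0,0,0,0],
    [0.72,0,0,0,0,0,0],
    [0.74,0,0,0,0,0,0],
    [0.76,0,0,0,0,0,0],
    [0.78,0,0,0,0,0,0],
    [0.8,0,0,0,0,0,0],
  ],
  grip_force=3,
)

```text
clock: 10.6
tool_pos: [0.4814, -0.0474, 0.1654]
orientation: [-0.891, -3.012, 0.002]
wrist_force: [-1.3, -3.6, 1.8]
gripper_width: 0.0111
grip_force: 3.0
```

Call:
jog_arm(
  increments=[
    [0.85,-0.03,-0.06,0,0,0,0],
    [0.85,0,0,0,0,0,0],
    [0.85,0,0,0,0,0,0],
  ],
)

```text
clock: 10.9
tool_pos: [0.4814, -0.0474, 0.1654]
orientation: [-0.891, -3.012, 0.0]
wrist_force: [-1.1, -1.3, 1.4]
gripper_width: 0.0114
grip_force: 3.0
```

Call:
jog_arm(
  increments=[
    [1,0,0,0,0,0,0],
    [1,0,0,0,0,0,0],
    [1,0,0,0,0,0,0],
  ],
  grip_force=25,
)

```text
clock: 11.2
tool_pos: [0.4814, -0.0474, 0.1654]
orientation: [-0.891, -3.013, 0.0]
wrist_force: [-1.6, -2.2, 2.3]
gripper_width: 0.0106
grip_force: 25.0
```

Call:
jog_arm(
  increments=[
    [1,-0.02,-0.03,0.1,0,0,0],
    [1,0,0,0.1,0,0,0],
    [1,0,0,0.1,0,0,0],
    [1,0,0,0.1,0,0,0],
    [1,0,0,0,0,0,0],
  ],
)

```text
clock: 11.7
tool_pos: [0.4813, -0.0475, 0.1692]
orientation: [-0.891, -3.012, -0.001]
wrist_force: [1.7, -1.2, -8.0]
gripper_width: 0.0105
grip_force: 25.0
```

Call:
jog_arm(
  increments=[
    [1,0,0,0.1,0,0,0],
    [1,0,0,0.1,0,0,0],
    [1,0,0,0.08,0,0,0],
    [1,0,0,0,0,0,0],
    [1,0,0,0,0,0,0],
  ],
)

```text
clock: 12.2
tool_pos: [0.4812, -0.0475, 0.1722]
orientation: [-0.891, -3.013, -0.001]
wrist_force: [2.3, -0.2, -9.8]
gripper_width: 0.0107
grip_force: 25.0
```

Call:
jog_arm(
  increments=[
    [1,0,0,0,0,0,-4],
    [1,0,0,0,0,0,-4],
    [1,0,0,0,0,0,0],
    [1,0,0,0,0,0,0],
  ],
)

```text
clock: 12.6
tool_pos: [0.4814, -0.0474, 0.1722]
orientation: [1.096, 2.944, 0.001]
wrist_force: [3.6, 1.9, -8.8]
gripper_width: 0.0105
grip_force: 25.0
```

```bash
python3 -c "
from h import *
st()"
```

```text
clock 12.6
joint_positions [-3.2980e-01  1.6310e-01  1.7349e+00  8.0000e-04  1.2435e+00 -1.1878e+00]
tool_pos [ 0.4814 -0.0474  0.1722]
orientation [1.0963e+00 2.9440e+00 1.1000e-03]
wrist_force [ 3.5864  1.9471 -8.8483]
ft_torque [ 0.3335 -0.6294  0.0139]
gripper_width 0.0105
grip_force 24.9965
```

Call:
jog_arm(
  increments=[
    [1,0.03,0.02,0,0,0,-6],
    [1,0.02,0,0,0,0,-6],
    [1,0,0,0,0,0,-6],
    [1,0,0,0,0,0,0],
    [1,0,0,0,0,0,0],
  ],
)

```text
clock: 13.1
tool_pos: [0.4817, -0.0471, 0.1721]
orientation: [-1.541, -2.737, -0.001]
wrist_force: [3.8, 3.9, -9.6]
gripper_width: 0.0109
grip_force: 25.0
```

Call:
jog_arm(
  increments=[
    [1,0.04,0.05,0,0,0,-4],
    [1,0.03,0.03,0,0,0,-4],
    [1,0,0,0,0,0,-4],
    [1,0,0,0,0,0,0],
    [1,0,0,0,0,0,0],
  ],
)

```text
clock: 13.6
tool_pos: [0.482, -0.0469, 0.1721]
orientation: [-1.819, -2.561, 0.001]
wrist_force: [1.7, -0.2, -8.2]
gripper_width: 0.0107
grip_force: 25.0
```

```bash
python3 -c "
from h import *
st();o=status.get_obs()['orientation'];a=np.arctan2(o[1],o[0])%np.pi;phi=2*a-np.pi/2;print('theta',phi-np.pi/2+1.772)"
```

```text
clock 13.6
joint_positions [-3.2740e-01  1.6500e-01  1.7328e+00 -6.0000e-04  1.2445e+00 -6.6300e-01]
tool_pos [ 0.482  -0.0469  0.1721]
orientation [-1.8187e+00 -2.5610e+00  1.2000e-03]
wrist_force [ 1.6853 -0.2417 -8.2142]
ft_torque [ 0.006  -0.1564 -0.0029]
gripper_width 0.0107
grip_force 24.9963
theta 0.5370171206938747
```

Call:
jog_arm(
  increments=[
    [1,0,0,0,0,0,-5],
    [1,0,0,0,0,0,-5],
    [1,0,0,0,0,0,0],
    [1,0,0,-0.1,0,0,0],
    [1,0,0,-0.1,0,0,0],
    [1,0,0,-0.1,0,0,0],
    [1,0,0,0,0,0,0],
    [1,0,0,0,0,0,0],
  ],
)

```text
clock: 14.4
tool_pos: [0.4824, -0.0469, 0.1698]
orientation: [2.038, 2.39, -0.0]
wrist_force: [-2.2, -0.2, 0.8]
gripper_width: 0.0106
grip_force: 25.0
```

Call:
jog_arm(
  increments=[
    [1,-0.03,0,-0.05,0,0,0],
    [1,0,0,-0.05,0,0,0],
    [1,0,0,0,0,0,0],
  ],
)

```text
clock: 14.7
tool_pos: [0.4824, -0.047, 0.1693]
orientation: [2.038, 2.389, 0.0]
wrist_force: [-3.6, -0.6, 6.1]
gripper_width: 0.0113
grip_force: 25.0
```

Call:
jog_arm(
  increments=[
    [1,-0.03,0,0,0,0,-1],
    [1,0,0,0,0,0,-1],
    [1,0,0,0,0,0,-1],
    [1,0,0,0,0,0,0],
  ],
)

```text
clock: 15.1
tool_pos: [0.4825, -0.047, 0.1694]
orientation: [2.1, 2.334, 0.001]
wrist_force: [-1.7, -0.5, 6.1]
gripper_width: 0.0107
grip_force: 25.0
```

```bash
cat > t.py <<'E'
from h import *
o=status.get_obs();r=o['orientation'];a=np.arctan2(r[1],r[0])%np.pi;print('theta',2*a-np.pi+1.772,np.round(o['tool_pos'],4),np.round(o['wrist_force'],1),np.round(o['ft_torque'],3))
E
python3 t.py
```

```text
theta 0.3064693751221996 [ 0.4825 -0.047   0.1694] [-1.7 -0.5  6.1] [ 0.033  0.524 -0.035]
```

Call:
jog_arm(
  increments=[
    [1,0,0,0,0,0,-1],
    [1,0,0,0,0,0,-1],
    [1,0,0,0,0,0,0],
  ],
)

```text
clock: 15.4
tool_pos: [0.4825, -0.047, 0.1693]
orientation: [2.14, 2.297, 0.001]
wrist_force: [-1.5, 0.4, 5.1]
gripper_width: 0.0106
grip_force: 25.0
```

Call:
jog_arm(
  increments=[
    [1,0,0,0,0,0,-1],
    [1,0,0,0,0,0,-1],
    [1,0,0,0,0,0,0],
  ],
)

```text
clock: 15.7
tool_pos: [0.4826, -0.047, 0.1691]
orientation: [2.181, 2.259, 0.001]
wrist_force: [-1.4, 0.4, 5.0]
gripper_width: 0.0105
grip_force: 25.0
```

Call:
jog_arm(
  increments=[
    [1,0,0,0,0,0,-1],
    [1,0,0,0,0,0,-1],
    [1,0,0,0,0,0,0],
  ],
)

```text
clock: 16.0
tool_pos: [0.4826, -0.047, 0.1688]
orientation: [2.22, 2.22, 0.002]
wrist_force: [-0.6, -0.3, 4.0]
gripper_width: 0.0108
grip_force: 25.0
```

Call:
jog_arm(
  increments=[
    [1,0,0,-0.05,0,0,-1],
    [1,0,0,0,0,0,-1],
    [1,0,0,0,0,0,0],
  ],
)

```text
clock: 16.3
tool_pos: [0.4825, -0.0468, 0.1664]
orientation: [2.261, 2.181, 0.001]
wrist_force: [5.9, -0.2, -9.2]
gripper_width: 0.0107
grip_force: 25.0
```

Call:
jog_arm(
  increments=[
    [1,0,0,0,0,0,-1],
    [1,0,0,0,0,0,-1],
    [1,0,0,0,0,0,0],
  ],
)

```text
clock: 16.6
tool_pos: [0.4826, -0.0468, 0.1665]
orientation: [2.298, 2.142, 0.001]
wrist_force: [5.6, -0.7, -7.0]
gripper_width: 0.0108
grip_force: 25.0
```

```bash
python3 t.py
```

```text
theta 0.13077883688703085 [ 0.4826 -0.0468  0.1665] [ 5.6 -0.7 -7. ] [-0.268 -0.865 -0.016]
```

The knob snapped down at about 0.17 to 0.2 rad, so it is over the notch. Next I'll lower it home.

Call:
jog_arm(
  increments=[
    [1,0.03,0,-0.1,0,0,0.5],
    [1,0.03,0,-0.1,0,0,0],
    [1,0,0,-0.05,0,0,0],
    [1,0,0,0,0,0,0],
  ],
)

```text
clock: 17.0
tool_pos: [0.4826, -0.0468, 0.1655]
orientation: [2.287, 2.153, 0.0]
wrist_force: [3.2, -1.4, -0.4]
gripper_width: 0.0104
grip_force: 25.0
```

```bash
python3 t.py
```

```text
theta 0.14079704321124975 [ 0.4826 -0.0468  0.1655] [ 3.2 -1.4 -0.4] [-0.235 -0.42  -0.03 ]
```

Call:
jog_arm(
  increments=[
    [1,0.03,0,-0.06,0,0,0],
    [1,0,0,0,0,0,0],
    [1,0,0,0,0,0,0],
  ],
)

```text
clock: 17.3
tool_pos: [0.4827, -0.0468, 0.1654]
orientation: [2.287, 2.153, -0.0]
wrist_force: [-0.9, -0.6, 5.0]
gripper_width: 0.0107
grip_force: 25.0
```

```bash
python3 t.py
```

```text
theta 0.14092437803237656 [ 0.4827 -0.0468  0.1654] [-0.9 -0.6  5. ] [-0.174  0.065 -0.069]
```

Bottomed firmly. I'll release and rise.

Call:
jog_arm(
  increments=[
    [0.7,0,0,0.03,0,0,0],
    [0.5,0,0,0,0,0,0],
    [0.3,0,0,0,0,0,0],
    [0.3,0,0,0,0,0,0],
    [0.3,0,0,1,0,0,0],
    [0.3,0,0,3,0,0,0],
    [0.3,0,0,3,0,0,0],
    [0.3,0,0,2,0,0,0],
  ],
)

```text
clock: 18.1
tool_pos: [0.4834, -0.0469, 0.2577]
orientation: [2.286, 2.152, 0.002]
wrist_force: [0.2, -0.1, -0.4]
gripper_width: 0.0326
grip_force: 0.0
```

Call:
jog_arm(
  increments=[
    [0.3,-1,5,0,0,0,0],
    [0.3,-1,5,0,0,0,0],
    [0.3,-1,5,0,0,0,0],
    [0.3,-1,5,0,0,0,0],
    [0.3,0,0,0,0,0,0],
    [0.3,0,0,0,0,0,0],
  ],
)

```text
clock: 18.7
tool_pos: [0.4432, 0.1504, 0.2555]
orientation: [2.283, 2.157, 0.0]
wrist_force: [0.3, 0.0, 0.4]
gripper_width: 0.0323
grip_force: 0.0
```

Run:
```python
from h import *
st()
p,d=imaging.grab_frame("top");W=pts(d)
cv2.imwrite("pics/top3.png",cv2.resize(p[230:330,310:480],(800,470),interpolation=cv2.INTER_CUBIC))
ax=np.array([.482,-.047])
m=(W[...,2]>.186)&(W[...,2]<.22)&(np.hypot(W[...,0]-ax[0],W[...,1]-ax[1])<.03)
q=W[m];print(len(q),q.mean(0),cv2.minAreaRect((q[:,:2]*1000).astype(np.float32)))
n=np.array([np.cos(-1.772),np.sin(-1.772)])
m=(W[...,2]>.18)&(W[...,2]<.2)&(np.hypot(*(W[...,:2]-ax-.077*n).transpose(2,0,1))<.02);q=W[m];print("catch",m.sum(),W[m].mean(0),cv2.minAreaRect((q[:,:2]*1000).astype(np.float32)))
m=(W[...,2]>.17)&(W[...,2]<.21)&(np.hypot(W[...,0]-ax[0],W[...,1]-ax[1])<.032);print("disc",cv2.minEnclosingCircle((W[m][:,:2]*1000).astype(np.float32)))
```

```text
clock 18.7
joint_positions [ 8.8600e-02  7.5500e-02  1.6281e+00 -5.0000e-04  1.4372e+00  1.4520e-01]
tool_pos [0.4432 0.1504 0.2555]
orientation [2.2827e+00 2.1571e+00 4.0000e-04]
wrist_force [0.3456 0.03   0.4169]
ft_torque [-0.0974  0.0487  0.045 ]
gripper_width 0.0323
grip_force 0.0
148 [ 0.48182456 -0.0454249   0.19318961] ((482.2673034667969, -46.58315658569336), (38.158103942871094, 10.000969886779785), 88.79046630859375)
catch 109 [ 0.46724661 -0.12230667  0.18560516] ((467.32000732421875, -122.48294067382812), (22.01403045654297, 13.706603050231934), 77.40300750732422)
disc ((481.58233642578125, -46.867881774902344), 25.376155853271484)
```

View pics/top3.png

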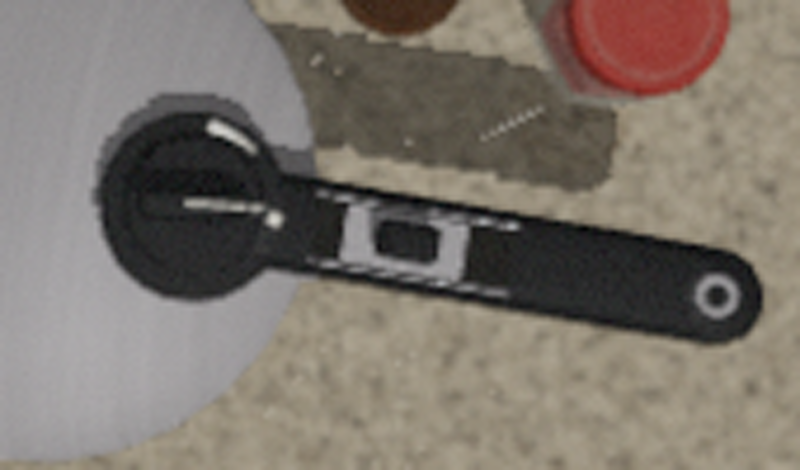

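The pointer line runs from crop (185,203) to (270,210), by the dot at (275,218). The knob is home (bar top 0.193 m as before) and the cooker has not moved. Next is the catch: closed fingers behind it, pushing towards the knob.

Call:
jog_arm(
  increments=[
    [1,0.3,-4.5,0,0,0,-2],
    [1,0.3,-4.5,0,0,0,-2],
    [1,0.3,-4.5,0,0,0,-2],
    [1,0.3,-4.5,0,0,0,-2],
    [1,0.3,-4.5,0,0,0,0],
    [1,0.3,-4.5,0,0,0,0],
    [1,0.06,-2.9,0,0,0,0],
    [1,0,0,0,0,0,0],
  ],
)

```text
clock: 19.55
tool_pos: [0.4614, -0.1555, 0.2547]
orientation: [2.439, 1.979, -0.002]
wrist_force: [-1.1, -0.0, 0.2]
gripper_width: 0.0003
grip_force: 0.0
```

Call:
jog_arm(
  increments=[
    [1,0,0,0,0,0,0],
    [1,0,0,0,0,0,0],
    [1,0,0,0,0,0,0],
    [1,0,0,0,0,0,0],
  ],
)

```text
clock: 19.95
tool_pos: [0.4621, -0.1488, 0.2551]
orientation: [2.43, 1.99, 0.0]
wrist_force: [-0.0, 0.2, 0.2]
gripper_width: 0.0002
grip_force: 0.0
```

```bash
python3 t.py; python3 -c "
from h import *
p,d=imaging.grab_frame('scene');W=pts(d,'scene');T=status.get_obs()['tool_pos']
m=(W[...,2]>.2)&(W[...,2]<.33)&(np.hypot(W[...,0]-T[0],W[...,1]-T[1])<.05)&(d>0)
q=W[m];print(T,status.get_obs()['orientation'],len(q),np.sort(q[:,2])[:6] if len(q) else '',q[:,:2].min(0),q[:,:2].max(0))"
```

```text
theta 0.002679553466350626 [ 0.4621 -0.1488  0.2551] [-0.   0.2  0.2] [-0.043  0.087 -0.051]
[ 0.46215925 -0.14876844  0.25510919] [2.43040222e+00 1.99021579e+00 2.39026166e-04] 127 [0.27186854 0.27404403 0.27427397 0.27535558 0.27540297 0.27563412] [ 0.44411642 -0.15788748] [ 0.45729347 -0.15316196]
```

Call:
jog_arm(
  increments=[
    [1,0,0,-3,0,0,0],
    [1,0,0,-3,0,0,0],
    [1,0,0,-2,0,0,0],
    [1,0,0,-0.6,0,0,0],
    [1,0,0,0,0,0,0],
    [1,0,0,0,0,0,0],
  ],
)

```text
clock: 20.6
tool_pos: [0.4629, -0.1497, 0.17]
orientation: [2.43, 1.988, 0.001]
wrist_force: [0.0, 0.3, 0.3]
gripper_width: 0.0005
grip_force: 0.0
```

Call:
jog_arm(
  increments=[
    [1,0,0,-0.3,0,0,0],
    [1,0,0,-0.3,0,0,0],
    [1,0,0,-0.2,0,0,0],
    [1,0,0,0,0,0,0],
  ],
)

```text
clock: 21.0
tool_pos: [0.462, -0.1496, 0.1607]
orientation: [-2.432, -1.988, 0.0]
wrist_force: [-0.4, 0.9, 0.0]
gripper_width: 0.0002
grip_force: 0.0
```

Now push along (0.196, 0.981) in small steps.

Call:
jog_arm(
  increments=[
    [1,0.04,0.2,0,0,0,0],
    [1,0.04,0.2,0,0,0,0],
    [1,0.04,0.2,0,0,0,0],
    [1,0.04,0.2,0,0,0,0],
    [1,0.04,0.2,0,0,0,0],
    [1,0,0,0,0,0,0],
  ],
)

```text
clock: 21.6
tool_pos: [0.4641, -0.1397, 0.161]
orientation: [2.431, 1.989, -0.0]
wrist_force: [-0.9, -2.7, 0.2]
gripper_width: 0.0005
grip_force: 1.2
```

Call:
jog_arm(
  increments=[
    [1,0.04,0.2,0,0,0,0],
    [1,0.04,0.2,0,0,0,0],
    [1,0.02,0.1,0,0,0,0],
    [1,0,0,0,0,0,0],
  ],
)

```text
clock: 22.0
tool_pos: [0.4652, -0.1344, 0.1609]
orientation: [-2.432, -1.989, -0.0]
wrist_force: [-0.6, -2.9, 0.8]
gripper_width: 0.0005
grip_force: 1.2
```

Call:
jog_arm(
  increments=[
    [1,0.03,0.15,0,0,0,0],
    [1,0.03,0.15,0,0,0,0],
    [1,0,0,0,0,0,0],
  ],
)

```text
clock: 22.3
tool_pos: [0.4657, -0.1317, 0.161]
orientation: [2.432, 1.989, -0.001]
wrist_force: [-2.3, -4.1, 1.5]
gripper_width: 0.0003
grip_force: 2.0
```

Call:
jog_arm(
  increments=[
    [1,0.02,0.1,0,0,0,0],
    [1,0,0,0,0,0,0],
  ],
)

```text
clock: 22.5
tool_pos: [0.4657, -0.1317, 0.161]
orientation: [2.431, 1.988, -0.003]
wrist_force: [-3.3, -7.0, 1.8]
gripper_width: 0.0005
grip_force: 3.6
```

Call:
jog_arm(
  increments=[
    [1,0.01,0.07,0,0,0,0],
    [1,0,0,0,0,0,0],
  ],
)

```text
clock: 22.7
tool_pos: [0.4657, -0.1317, 0.161]
orientation: [2.43, 1.987, -0.004]
wrist_force: [-2.5, -9.3, -0.5]
gripper_width: 0.0001
grip_force: 4.7
```

The push stopped hard at about 9 N, so I'll back off, clear out and check.

Call:
jog_arm(
  increments=[
    [1,-0.1,-0.5,0,0,0,0],
    [1,-0.2,-1,0,0,0,0],
    [1,0,0,0,0,0,0],
    [1,0,0,3,0,0,0],
    [1,0,0,4,0,0,0],
    [1,0,0,4,0,0,0],
    [1,0,5,0,0,0,0],
    [1,0,5,0,0,0,0],
  ],
)

```text
clock: 23.5
tool_pos: [0.4638, -0.0448, 0.2722]
orientation: [2.435, 1.983, 0.004]
wrist_force: [0.8, 1.1, -0.5]
gripper_width: 0.0002
grip_force: 0.0
```

Call:
jog_arm(
  increments=[
    [1,0,5,0,0,0,0],
    [1,0,5,0,0,0,0],
    [1,-1,5,0,0,0,0],
    [1,-1,5,0,0,0,0],
    [1,0,3,0,0,0,0],
    [1,0,0,0,0,0,0],
    [1,0,0,0,0,0,0],
  ],
)

```text
clock: 24.2
tool_pos: [0.443, 0.1837, 0.2707]
orientation: [-2.43, -1.991, 0.001]
wrist_force: [-0.3, -0.4, -0.9]
gripper_width: 0.0003
grip_force: 0.0
```

```bash
cat > chk.py <<'E'
from h import *
import sys
o=status.get_obs();print(o["clock"],o["tool_pos"],o["wrist_force"])
p,d=imaging.grab_frame("top");W=pts(d)
cv2.imwrite(sys.argv[1],cv2.resize(p[180:330,240:480],(720,450),interpolation=cv2.INTER_CUBIC))
ax=np.array([.482,-.047]);n=np.array([np.cos(-1.772),np.sin(-1.772)])
f=lambda q:cv2.minAreaRect((q[:,:2]*1000).astype(np.float32))
m=(W[...,2]>.186)&(W[...,2]<.22)&(np.hypot(W[...,0]-ax[0],W[...,1]-ax[1])<.03);print("bar",W[m].mean(0),f(W[m]))
m=(W[...,2]>.18)&(W[...,2]<.2)&(np.hypot(*(W[...,:2]-ax-.072*n).transpose(2,0,1))<.025);c=f(W[m]);print("catch",c,"dist",np.hypot(*(np.array(c[0])/1000-[.4817,-.0469]))+.058)
m=(W[...,2]>.17)&(W[...,2]<.21)&(np.hypot(W[...,0]-ax[0],W[...,1]-ax[1])<.032);print("disc",cv2.minEnclosingCircle((W[m][:,:2]*1000).astype(np.float32)))
E
python3 chk.py pics/top4.png
```

```text
24.2 [0.44304145 0.18372692 0.27066233] [-0.34981702 -0.35682702 -0.9452309 ]
bar [ 0.48185281 -0.04532967  0.19312194] ((482.30474853515625, -46.58368682861328), (38.163814544677734, 9.989180564880371), 88.88168334960938)
catch ((469.598876953125, -110.12056732177734), (21.644054412841797, 13.298544883728027), 88.90814208984375) dist 0.12236829430304169
disc ((481.54864501953125, -46.861488342285156), 25.339439392089844)
```

View pics/top4.png

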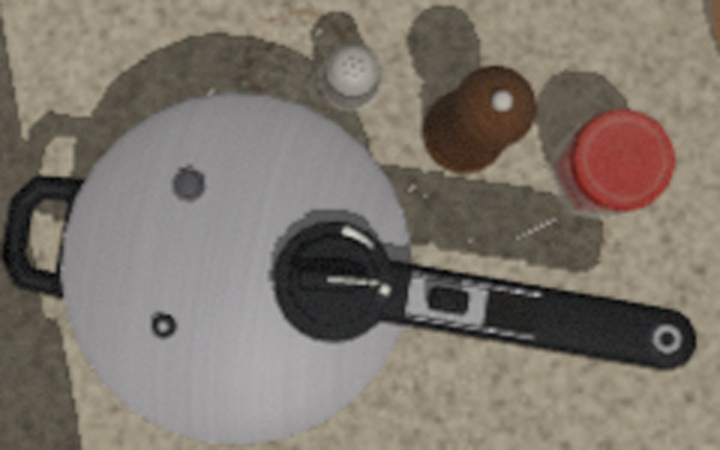

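The catch now sits at about 123 mm (crop (447,298)), fully in. The knob is home at the dot, and the cooker and the other items have not moved. Handing in.

```bash
python3 -c "
from h import *
print(arm.sign_off())"
```

```text
the job is handed in; nothing more can be done
None
```

The job is handed in at about 24 s: the knob is home in the release notch, the lid catch is fully in, and the cooker, mill, salt shaker and jar were not disturbed.

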